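Turn the wheel cover to the valve and press it home

TASK

The cover of the scooter's spare wheel is lying loosely in its rim. Push it round with a fingertip until the notch in its edge stands over the tyre's valve stem, then press the cover down until it is fully home, and take your hand away. Do not lift the cover off, and leave the other things on the shelf where they stand.

Things in the scene. Friction and masses are not known exactly. Their poses are not given: they have to be found in the camera images.
- wheel: Dark steel rim of a small scooter wheel (8 inch, black tyre 374 mm across and 88 mm high) lying flat and fixed on the shelf. Origin on the wheel's axis at shelf height; z up; its x axis points from the axis towards the valve stem. The rim's lip is 236 mm across, its top 73 mm above the shelf; the tyre's side rises to 88 mm above the shelf outside a radius of 115 mm.
- valve_tip (a point): Outer end of the bright metal valve stem, 107 mm from the wheel's axis and 80 mm above the shelf. The stem is 10 mm thick, on a short black rubber foot, and leans outward at 35 degrees from upright: it comes up from below the cover and stands in the gap between the cover's edge and the rim's lip.
- valve_mid (a point): Point on the valve stem's centre line, 91 mm from the wheel's axis and 56 mm above the shelf, at the height of the underside of the cover when it is home.
- notch (a point): Middle of the notch in the edge of the cover, 91 mm from the axis, at the cover's underside. The notch is the only cut in the edge: about 23 mm wide at the edge, 16 mm wide at its inner end and 15 mm deep, and lets the stem through if it is within about 5 mm of it; otherwise the cover's edge meets the stem after going down about 3 mm and goes no further.
- cover_top (a point): Middle of the flat top of the cover's central dome (54 mm across), the place to press; 88 mm above the shelf while the cover is loose, 76 mm when it is home. The cover is a closed silver plastic disc 184 mm across, its plate 3 mm thick, its upper face 17 mm below this point.
- rib (a point): On top of one of the cover's five straight ribs, 70 mm from the axis. They are 18 mm wide, rise 14 mm above the plate and run out from the dome to 80 mm from the axis, at 36 (this one), 108, 180, 252 and 324 degrees from the notch, counter-clockwise from above. Between them the plate is flat, so a fingertip set down beside a rib can push it round.
- cover_turn (a joint): Angle of the cover about the wheel's axis, rad: 0 (or any full turn) with the notch at the valve stem, growing counter-clockwise seen from above. It turns freely either way against a slight rub (0.12 N m) and stays where it is left.
- cover (a joint): How far the cover has gone down into the rim, m: 0 loose as it starts, 0.012 fully home; negative if lifted. The clips hold it by friction: it takes about 5 N downward to move it, and it stays where it is left.
- shuttlecock1: Feather shuttlecock standing on its skirt, cork up, 64 mm across and 85 mm high. Origin under its middle. Leave alone.
- shuttlecock2: The second, same shuttlecock. Leave alone.
- jar: Glass jar with an aluminium twist cap, 72 mm across, 105 mm high. Origin under its middle. Leave alone.
- coaster: White round ceramic coaster, 98 mm across, 8 mm thick. Origin under its middle. Leave alone.
- scoop: Green plastic scoop 200 mm long, 70 mm wide, 40 mm high; handle to its -x. Origin under the back of its bowl. Leave alone.
- can: White spray can, 54 mm across, 150 mm high. Origin under its middle. Leave alone.
- tape: Roll of paper tape lying flat, 94 mm across, 24 mm high. Origin under its middle. Leave alone.

How it is judged:
By the outcome, as a careful person would: the job done as asked, in the order asked, and still so for the second after the job is handed in, with the robot touching nothing.
It also fails if it takes over 54 s, if anything falls off the work surface, if the arm or the gripper's body presses on something with over 40 N, if the wrist force passes 120 N, or if a joint passes its speed limit or range.

ROBOT

A 6-joint arm with a two-finger parallel gripper is mounted at the origin on the work surface. World frame = base frame: x ahead of the robot, y to its left, z up, the work surface at z = 0. Lengths are in m, angles in rad, forces in N, time in s.
With the tool pointing down it reaches from about 0.35 to 0.975 m from the base axis. Payload 4.9 kg.
Tool frame: the origin (TCP) lies midway between the tips of the shut fingers; the grasp point (between the pads) lies 19 mm behind it; z points along the fingers, y is the direction in which the jaws open and shut (so a half turn about z gives the same grasp; the last joint's range is limited). The gripper opens to 85 mm and grips with 20 to 120 N. Pads are 22 mm wide; open, the fingers measure 114 mm over their backs; the gripper's body (76 mm by 85 mm) begins 54 mm behind the grasp point. The pads swing forward as they close: fully open they stand 13 mm farther back than shut.
Start: joints at [-1.239, 0.053, 1.613, -0, 1.476, -0.119], TCP at [0.272, -0.563, 0.231] pointing down, gripper open.
Joint ranges: [-3.01, 3.01], [-1.01, 2.22], [0.06, 2.58], [-1.02, 4.17], [0.09, 2.62], [-3.14, 3.14]. Speed limits (rad/s): [2.57, 2.57, 3.14, 3.14, 3.14, 3.14].

INTERFACE

Orientations are given as a unit quaternion [w, x, y, z].
In Python, from plant import state, grab_frame, camera_params, job_done, boxes_of gives the robot as it stands.
- The arm moves only by the tool step_arm, never from a script. Its argument "steps" is a list of rows, each a list of 4 numbers: the shift along the tool's x, y, z in mm, then the turn about the tool's z in degrees. A call has 1 to 8 rows; each row shifts and turns the pose as measured when the row begins, along the tool's axes as they then stand; what a row does not reach is not made up. A row lasts 1/10 s, in which the tool goes at most 50 mm and 8.59 degrees, less where a joint would pass 70% of its speed; a pose out of reach is approached as far as the arm can. A call is refused whole if a number of a shift passes 50 or a number of a turn 8.59, either way. A call with a gripper value outside its range is refused whole. "claw" is the opening in per cent of the stroke, from 0 (shut) to 100 (fully open), set as the call begins (left out, the last holds). The fingers move at their own pace and stop on an object; the grip force is fixed at half the most. Time passes only in rows, so rows that do not move let the fingers close. It gives the time, the measured TCP pose, the force and the opening at its end, in the units of the state.
- state(): the state, without advancing time (a new reading comes with each control period).
- grab_frame(name): name is "scene" or "top" or "wrist"; returns (picture, depth): 400x640x3 uint8, red, green, blue; 400x640 float32, m along the optical axis (not along the pixel's ray), 0 where there is no reading.
- camera_params(name): a dict with "mtx" (3x3 intrinsics, pixels), "extrinsics" (4x4, takes a point from camera to world coordinates); the wrist camera has in their place "T_tool_cam" (4x4, takes a point from camera to tool coordinates, whose origin is the TCP and whose axes are the flange's). Camera axes: x right, y down, z forward; pixel columns grow to the right and rows downward; lengths in m; the calibration is good to about 2 mm. A picture is of the moment at which its call begins: read the wrist's pose just before it. camera_params takes no time and is no camera call.
- job_done(): hands the job in, once; it reports no verdict.
Trained networks look in the newest picture that a camera, given by its name, has taken for a name from the list of things; names that differ only in an ending like _2 or _b are one class to them, and where a whole thing is asked for, a point or a joint stands for the part that bears it (a point fixed in the world has none). Each returns a list of dicts, best first, with "p" (0 to 1); they miss things now and then, are a little off and sometimes report something else, mostly with a low value. They report only what shows in the picture. A call takes as long as a camera call.
- boxes_of(camera, label): "box" ([left, top, width, height] in pixels, round what is visible of it).
The state is a dict: "time": time; "joint_pos": joint angles; "joint_vel": joint speeds; "joint_efforts": joint torques, N m; "tool_pos": TCP position; "tool_rot": TCP orientation; "contact_force": force on the tool from outside, world axes, zero at the start; "ft_torque": the same for the moment, N m; "gripper_width": opening from 0.0 (shut) to 1.0 (fully open).
Only numpy, scipy, OpenCV 4.12 (cv2) and the standard library are available. Lean on these libraries where they do the work, as an engineer would, in place of code of your own. Each camera call takes 0.05 s, during which the arm holds its last target. There are 200 camera calls.

## Working session

There is one attempt and no reset: what is moved stays moved. The work goes in short steps, Python scripts to look and compute and a tool call to move; the robot and the scene stay as the last step left them, time stands still between calls to the robot, and variables do not carry over. Pictures are saved under pics/ and viewed, about 8 in all and at most 12, crops included, and the job is handed in when it is done.

Besides the shell and the picture viewer there is one more tool, called after "Emit:" in YAML: its name, and indented under it one key for each argument. step_arm: Moves the arm, as the interface text tells. Its arguments: {"type":"object","properties":{"steps":{"type":"array"},"claw":{"type":"number"}},"required":["steps"]}

```bash
mkdir -p pics
cat > h.py <<'E'
import numpy as np, cv2
from plant import *
from scipy.spatial.transform import Rotation as R
def save(n,im): cv2.imwrite('pics/'+n,im[:,:,::-1])
def T_of(cam):
    p=camera_params(cam)
    if cam!='wrist': return np.array(p['mtx']),np.array(p['extrinsics'])
    s=state(); q=s['tool_rot']; T=np.eye(4); T[:3,:3]=R.from_quat([q[1],q[2],q[3],q[0]]).as_matrix(); T[:3,3]=s['tool_pos']
    return np.array(p['mtx']),T@np.array(p['T_tool_cam'])
def cloud(depth,K,T):
    v,u=np.mgrid[:depth.shape[0],:depth.shape[1]]
    P=np.stack([(u-K[0,2])/K[0,0]*depth,(v-K[1,2])/K[1,1]*depth,depth],-1)
    return P@T[:3,:3].T+T[:3,3]
def px(p,K,T):
    c=T[:3,:3].T@(np.array(p)-T[:3,3]); return (K@c/c[2])[:2]
E
python3 - <<'E'
from h import *
K,T=T_of('top'); im,d=grab_frame('top'); save('top.png',im)
P=cloud(d,K,T); np.save('P.npy',P)
for n in ['wheel','notch','valve_tip','cover_top','rib','can','jar']:
    for b in boxes_of('top',n)[:5]:
        x,y,w,h=b['box']; print(n,round(b['p'],2),np.round(b['box']),P[int(y+h/2),int(x+w/2)].round(3))
print(state()['tool_rot'],T.round(3))
E
```

```text
wheel 0.7 [306. 170.  98. 100.] [ 0.512 -0.075  0.087]
notch 0.61 [313. 181.  81.  75.] [ 0.516 -0.072  0.089]
valve_tip 0.84 [305. 166. 100. 106.] [ 0.516 -0.077  0.088]
cover_top 0.64 [316. 180.  80.  79.] [ 0.514 -0.079  0.092]
rib 0.79 [316. 181.  80.  79.] [ 0.512 -0.077  0.089]
can 0.71 [449. 205.  38.  35.] [ 0.505 -0.361  0.005]
can 0.62 [435. 265.  40.  29.] [ 0.381 -0.283  0.15 ]
can 0.52 [316. 177.  79.  82.] [ 0.519 -0.077  0.084]
jar 0.63 [260. 283.  28.  39.] [0.328 0.108 0.105]
[-1.44227246e-04  9.74704232e-01  2.23498633e-01 -1.14966584e-06] [[-0.011 -0.998  0.061  0.488]
 [-1.     0.011 -0.009  0.02 ]
 [ 0.008 -0.061 -0.998  1.26 ]
 [ 0.     0.     0.     1.   ]]
```

View pics/top.png

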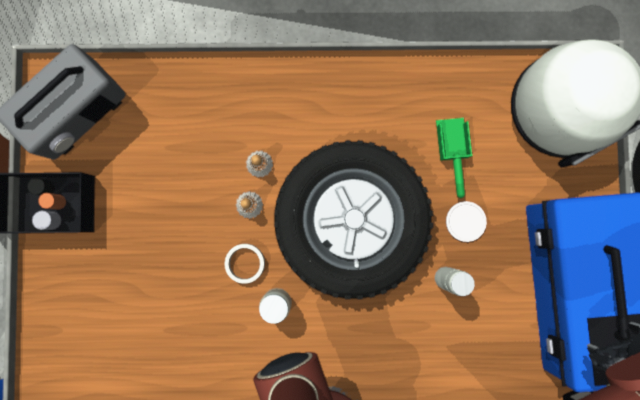

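The top view shows the wheel centred near (355,219). The notch looks like the dark cut near (327,244) and the valve like the bright stub near (356,263). I'll enlarge it and measure.

Run:
```python
from h import *
im=cv2.imread('pics/top.png'); K,T=T_of('top'); P=np.load('P.npy')
cv2.imwrite('pics/crop.png',cv2.resize(im[160:280,295:415],(600,600),interpolation=cv2.INTER_CUBIC))
def at(u,v,z):
    r=T[:3,:3]@np.linalg.inv(K)@[u,v,1]; return T[:3,3]+r*(z-T[2,3])/r[2]
# tyre circle: outer points z>0.05 
m=(P[...,2]>.06)&(P[...,2]<.1); m[:, :270]=0; m[:,436:]=0; m[:130]=0; m[305:]=0
Q=P[m][:,:2]; (c,r)=cv2.minEnclosingCircle(Q.astype(np.float32)); print('tyre',c,r)
# cover: bright
g=cv2.cvtColor(im,cv2.COLOR_BGR2GRAY)
mm=(g>150).astype(np.uint8); n,l,s,ce=cv2.connectedComponentsWithStats(mm)
i=l[212,340] or l[219,355]; ys,xs=np.where(l==i); print(s[i]); (cc,rr)=cv2.minEnclosingCircle(np.stack([xs,ys],1).astype(np.float32)); print(cc,rr, at(*cc,.071))
C=at(*cc,.071)
for n,u,v,z in [('hub',355,218.5,.088),('notch',327,244,.068),('valve',356,263.5,.08)]:
    p=at(u,v,z); e=p-C; print(n,p.round(4),np.hypot(*e[:2]).round(4),np.degrees(np.arctan2(e[1],e[0])).round(1))
```

```text
tyre (0.49092358350753784, -0.04775380343198776) 0.22125820815563202
[ 314  179   79   89 4735]
(353.5, 223.0) 44.13908386230469 [ 0.50504901 -0.07452503  0.071     ]
hub [ 0.5151 -0.0768  0.088 ] 0.0103 -12.7
notch [ 0.4572 -0.0125  0.068 ] 0.0783 127.7
valve [ 0.4122 -0.0781  0.08  ] 0.0929 -177.8
```

View pics/crop.png

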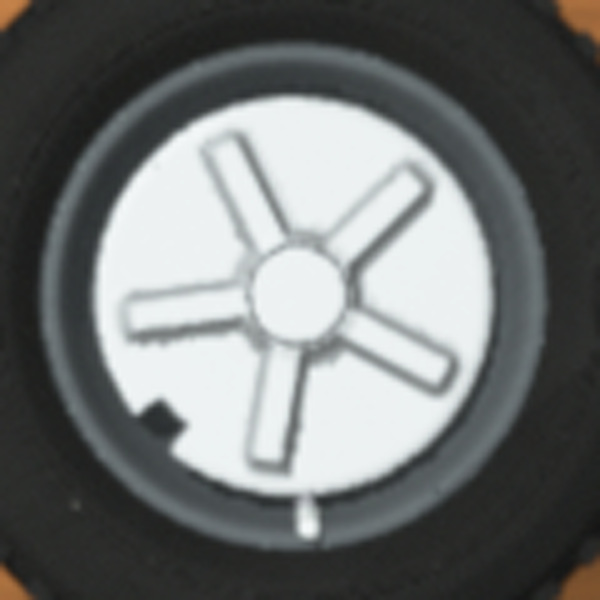

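The hub is at (0.515,-0.077). The notch is at about 132° and the valve at about 180.7°, with radii matching the given sizes, so the cover must turn about +48.5° counter-clockwise. I'll shut the fingers and go to the clockwise side of the rib at about 24°.

Emit:
step_arm:
  steps:
    - [48, -29, 0, 0]
    - [48, -29, 0, 0]
    - [48, -29, 0, 0]
    - [48, -29, 0, 0]
    - [48, -29, 0, 0]
    - [48, -29, 0, 0]
    - [48, -29, 0, 0]
    - [48, -29, 0, 0]
  claw: 0

```text
time: 1.2
tool_pos: [0.4926, -0.2263, 0.2315]
tool_rot: [0.002, 0.976, 0.217, 0.001]
contact_force: [1.3, -0.1, -0.0]
gripper_width: -0.001
```

Emit:
step_arm:
  steps:
    - [0, 0, 0, 8]
    - [0, 0, 0, 8]
    - [0, 0, 0, 8]
    - [0, 0, 0, 8]
    - [0, 0, 0, 4]
    - [0, 0, 0, 0]

```text
time: 1.8
tool_pos: [0.4965, -0.2184, 0.2322]
tool_rot: [0.001, 0.995, -0.101, 0.002]
contact_force: [0.2, -0.2, -0.3]
gripper_width: 0.002
```

```bash
cat >> h.py <<'E'
def go(x,y,z,yaw=None):
    s=state(); q=s['tool_rot']; M=R.from_quat([q[1],q[2],q[3],q[0]]).as_matrix()
    a=np.degrees(np.arctan2(M[1,0],M[0,0])); print('pos',np.round(s['tool_pos'],4),'yaw',a.round(1),'F',np.round(s['contact_force'],1),'t',s['time'],'tilt',M[2,2].round(4))
    print('tool shift mm',(M.T@(np.array([x,y,z])-s['tool_pos'])*1000).round(1))
E
python3 - <<'E'
from h import *
go(.576,-.088,.12)
K,T=T_of('wrist'); im,d=grab_frame('wrist'); save('w1.png',im); np.save('w1d.npy',d)
E
```

```text
pos [ 0.4965 -0.2184  0.2322] yaw -11.6 F [ 0.2 -0.2 -0.3] t 1.8 tilt -1.0
tool shift mm [  51.2 -143.8  112.3]
```

View pics/w1.png

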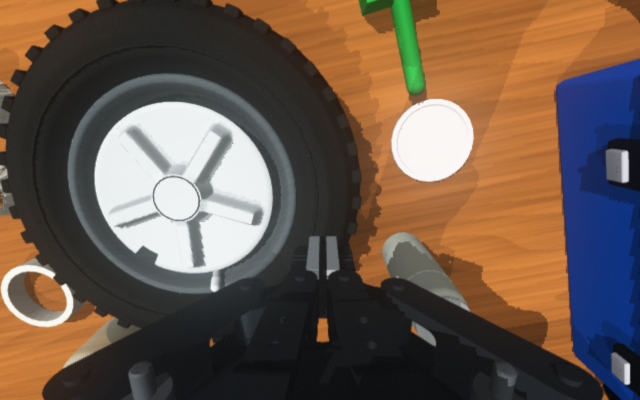

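The wrist view shows the hub at (177,198), the notch at (147,254), the valve at about (217,281) and the shut fingertips near (323,240). I'll work out the positions from this.

```bash
cat >> h.py <<'E'
def at(cam,u,v,z):
    K,T=T_of(cam); r=T[:3,:3]@np.linalg.inv(K)@[u,v,1]; return T[:3,3]+r*(z-T[2,3])/r[2]
def rel(cam,hub,pts):
    C=at(cam,*hub,.088); print('C',C.round(4))
    for n,u,v,z in pts:
        e=at(cam,u,v,z)-C; print(n,np.hypot(*e[:2]).round(4),np.degrees(np.arctan2(e[1],e[0])).round(1))
E
python3 - <<'E'
from h import *
rel('wrist',(177,198),[('notch',147,254,.068),('valve base',217,290,.068),('valve tip',219,270,.08),('rib top',217,131,.085)])
K,T=T_of('wrist'); d=np.load('w1d.npy'); P=cloud(d,K,T); print(P[198,177].round(4),P[150,165].round(4))
E
```

```text
C [ 0.513  -0.0768  0.088 ]
notch 0.0871 132.2
valve base 0.1177 179.2
valve tip 0.089 -171.0
rib top 0.0782 -46.1
[ 0.5131 -0.077   0.0884] [ 0.56   -0.0718  0.0705]
```

Emit:
step_arm:
  steps:
    - [17, -48, 0, 0]
    - [17, -48, 0, 0]
    - [15, -40, 0, 0]
    - [0, 0, 0, 0]

```text
time: 2.25
tool_pos: [0.5733, -0.0944, 0.2328]
tool_rot: [0.001, 0.995, -0.1, 0.003]
contact_force: [-0.5, 0.2, -1.1]
gripper_width: 0.002
```

Run:
```python
from h import *
go(.576,-.088,.12)
im,d=grab_frame('wrist'); save('w2.png',im)
```

```text
pos [ 0.5733 -0.0944  0.2328] yaw -11.5 F [-0.5  0.2 -1.1] t 2.25 tilt -1.0
tool shift mm [  0.6  -7.  112.8]
```

View pics/w2.png

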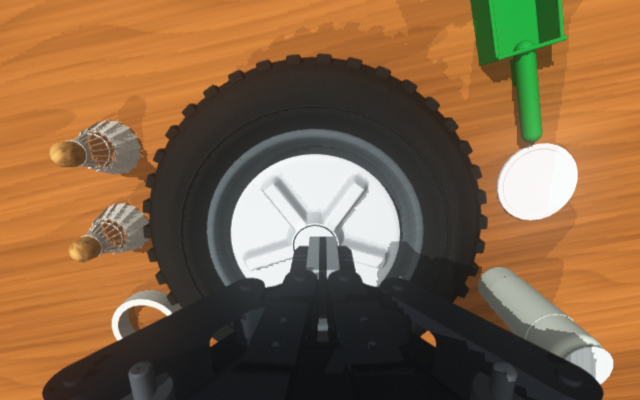

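The fingers hover between the ribs at 24° and -48°. Now I'll go down.

Emit:
step_arm:
  steps:
    - [1, -5, 45, 0]
    - [0, 0, 45, 0]
    - [0, 0, 40, 0]
    - [0, 0, 0, 0]

```text
time: 2.7
tool_pos: [0.5766, -0.0956, 0.1027]
tool_rot: [0.004, 0.995, -0.1, 0.006]
contact_force: [-0.8, -1.2, -0.6]
gripper_width: 0.002
```

Run:
```python
from h import *
go(.575,-.088,.078)
```

```text
pos [ 0.5766 -0.0956  0.1027] yaw -11.4 F [-0.8 -1.2 -0.6] t 2.7 tilt -0.9999
tool shift mm [-3.4 -7.3 24.6]
```

Emit:
step_arm:
  steps:
    - [-2, -7, 0, 0]
    - [0, 0, 14, 0]
    - [0, 0, 10, 0]
    - [0, 0, 0, 0]

```text
time: 3.1
tool_pos: [0.5792, -0.091, 0.0836]
tool_rot: [0.005, 0.995, -0.1, 0.011]
contact_force: [-0.5, -0.6, -0.1]
gripper_width: 0.001
```

Run:
```python
from h import *
go(.575,-.088,.078)
```

```text
pos [ 0.5792 -0.091   0.0836] yaw -11.5 F [-0.5 -0.6 -0.1] t 3.1 tilt -0.9997
tool shift mm [-4.8 -2.1  5.5]
```

Emit:
step_arm:
  steps:
    - [-6, 0, 6, 0]
    - [0, 0, 2, 0]
    - [0, 0, 0, 0]

```text
time: 3.4
tool_pos: [0.5746, -0.0903, 0.0773]
tool_rot: [0.005, 0.995, -0.1, 0.013]
contact_force: [-0.5, 0.6, -0.6]
gripper_width: -0.001
```

Emit:
step_arm:
  steps:
    - [-1, -7, 0, -5]
    - [-1, -7, 0, -5]
    - [-1, -7, 0, -5]
    - [-1, -7, 0, -5]

```text
time: 3.8
tool_pos: [0.574, -0.0633, 0.079]
tool_rot: [0.009, 0.997, 0.08, 0.013]
contact_force: [0.0, -3.5, -1.4]
gripper_width: -0.004
```

```bash
cat >> h.py <<'E'
def pol():
    go(.514,-.077,.078); e=state()['tool_pos'][:2]-np.array([.514,-.077]); print('r',np.hypot(*e).round(4),'ang',np.degrees(np.arctan2(e[1],e[0])).round(1))
E
python3 - <<'E'
from h import *
pol()
E
```

```text
pos [ 0.574  -0.0633  0.079 ] yaw 9.2 F [ 0.  -3.5 -1.4] t 3.8 tilt -0.9995
tool shift mm [-61.5   4.   -0.5]
r 0.0616 ang 12.9
```

Emit:
step_arm:
  steps:
    - [0, -7, 0, -5]
    - [0, -7, 0, -5]
    - [0, -7, 0, -5]
    - [0, -7, 0, -5]

```text
time: 4.2
tool_pos: [0.5674, -0.0394, 0.0801]
tool_rot: [0.016, 0.965, 0.26, 0.013]
contact_force: [1.3, -3.0, -1.4]
gripper_width: 0.002
```

Run:
```python
from h import *
pol()
im,d=grab_frame('top'); save('t2.png',im); im=im[160:280,295:415]
im2,_=grab_frame('wrist'); w=im2[100:400,120:520]
o=np.vstack([cv2.resize(im,(380,380),interpolation=cv2.INTER_CUBIC)]); w=cv2.resize(w,(507,380)); 
save('c2.png',cv2.resize(np.hstack([o,w]),(800,343)))
```

```text
pos [ 0.5674 -0.0394  0.0801] yaw 30.1 F [ 1.3 -3.  -1.4] t 4.2 tilt -0.9991
tool shift mm [-65.1   5.7   1.2]
r 0.0653 ang 35.2
```

View pics/c2.png

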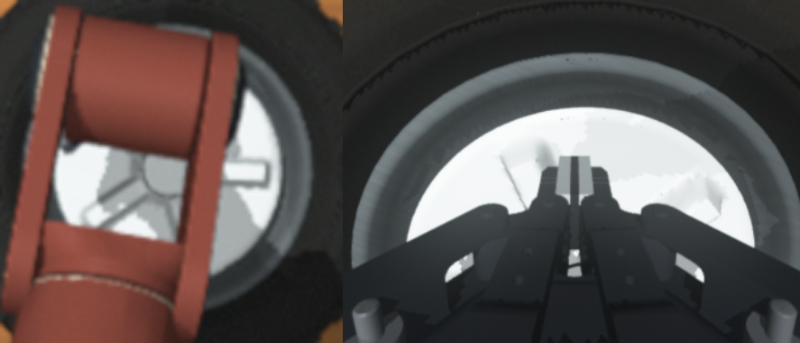

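The top crop shows the ribs turned about +27° so far, with the right-hand rib now at about -90°. About 21° remains, so I'll push 3 more steps and then measure.

Emit:
step_arm:
  steps:
    - [-3, -7, 1, -5]
    - [-1, -7, 1, -5]
    - [-1, -6, 0, -5]
    - [0, 0, 0, 0]

```text
time: 4.7
tool_pos: [0.5561, -0.0265, 0.0807]
tool_rot: [0.021, 0.924, 0.382, 0.015]
contact_force: [-0.5, -0.6, -0.1]
gripper_width: 0.002
```

Run:
```python
from h import *
pol()
im,d=grab_frame('top'); save('t3.png',im)
K,T=T_of('top')
# unwarp: plan view of plate plane z=.071, centre C, 3 px/mm, x up, y left
C=np.array([.514,-.077]); n=600; s=1/2.5e3
v,u=np.mgrid[:n,:n]; X=C[0]+(300-v)*s; Y=C[1]+(300-u)*s
def plan(im,K,T,z):
    c=(np.stack([X,Y,np.full_like(X,z)],-1)-T[:3,3])@T[:3,:3]; q=c@K.T; q=(q[...,:2]/q[...,2:]).astype(np.float32)
    return cv2.remap(im,q[...,0],q[...,1],cv2.INTER_CUBIC)
a=plan(im,K,T,.085)
for k in range(0,360,12):
    t=np.radians(k); p=(int(300-np.sin(t)*285),int(300-np.cos(t)*285)); cv2.putText(a,str(k),(p[0]-12,p[1]+5),0,.4,(255,255,0),1)
cv2.circle(a,(300,300),2,(255,0,0),-1); save('p3.png',a)
```

```text
pos [ 0.5561 -0.0265  0.0807] yaw 45.0 F [-0.5 -0.6 -0.1] t 4.7 tilt -0.9987
tool shift mm [-65.5   5.9   2.2]
r 0.0658 ang 50.2
```

View pics/p3.png

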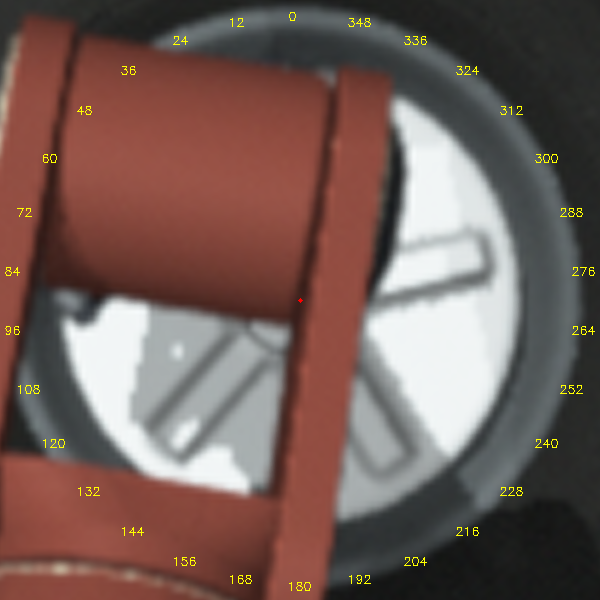

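The ribs are at about 283°, 138° and 211°, against targets of 288.7°, 144.7° and 216.7°. About 6° remains. I'll push about 4° more, then retreat and look.

Emit:
step_arm:
  steps:
    - [-2, -3, 0, -3]
    - [-1, -3, 0, -2]
    - [0, 0, 0, 0]

```text
time: 5.05
tool_pos: [0.5523, -0.0247, 0.0816]
tool_rot: [0.022, 0.908, 0.418, 0.018]
contact_force: [0.9, 0.1, -0.6]
gripper_width: -0.004
```

Run:
```python
from h import *
pol()
```

```text
pos [ 0.5523 -0.0247  0.0816] yaw 49.5 F [ 0.9  0.1 -0.6] t 5.05 tilt -0.9985
tool shift mm [-64.7   4.7   3. ]
r 0.0648 ang 53.8
```

Emit:
step_arm:
  steps:
    - [0, 4, 0, 0]
    - [0, 0, -30, 0]
    - [0, 0, -50, 0]
    - [0, 0, -50, 0]
    - [-40, 20, -20, 8]
    - [-45, 22, 0, 8]
    - [-45, 22, 0, 8]
    - [-45, 22, 0, 8]

```text
time: 5.85
tool_pos: [0.4599, -0.1964, 0.2386]
tool_rot: [0.016, 0.99, 0.139, 0.021]
contact_force: [-0.5, -1.4, -0.0]
gripper_width: -0.004
```

Emit:
step_arm:
  steps:
    - [0, 0, 0, 8]
    - [0, 0, 0, 8]
    - [0, 0, 0, 8]
    - [0, 0, 0, 0]

```text
time: 6.25
tool_pos: [0.4558, -0.2039, 0.2396]
tool_rot: [0.011, 0.996, -0.086, 0.023]
contact_force: [0.4, -0.1, 0.8]
gripper_width: -0.001
```

```bash
cat >> h.py <<'E'
def plan(im,cam,z,C=(.514,-.077)):
    K,T=T_of(cam); n=600; s=1/2.5e3; v,u=np.mgrid[:n,:n]; X=C[0]+(300-v)*s; Y=C[1]+(300-u)*s
    c=(np.stack([X,Y,np.full_like(X,z)],-1)-T[:3,3])@T[:3,:3]; q=c@K.T; q=(q[...,:2]/q[...,2:]).astype(np.float32)
    return cv2.remap(im,q[...,0],q[...,1],cv2.INTER_CUBIC)
E
python3 - <<'E'
from h import *
pol()
im,d=grab_frame('wrist'); a=plan(im,'wrist',.071); im,d=grab_frame('top'); save('t4.png',im); b=plan(im,'top',.071)
save('p4.png',np.hstack([cv2.resize(a,(400,400)),cv2.resize(b,(400,400))]))
E
```

```text
pos [ 0.4558 -0.2039  0.2396] yaw -9.9 F [ 0.4 -0.1  0.8] t 6.25 tilt -0.9987
tool shift mm [  27.9 -138.1  160.5]
r 0.1396 ang -114.6
```

View pics/p4.png

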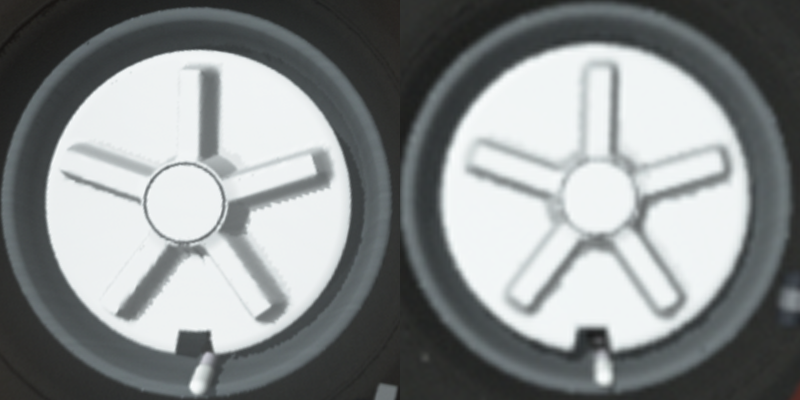

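The cover is clearly seen: the notch is just short of the stem, which stands slightly to its counter-clockwise (right) side in both rectified views. I'll measure it numerically and zoom in.

Run:
```python
from h import *
C=np.array([.514,-.077])
def fit(m):  # algebraic circle
    ys,xs=m; A=np.c_[xs,ys,np.ones(len(xs))]; s=np.linalg.lstsq(A,xs**2+ys**2,rcond=None)[0]; c=s[:2]/2; return c,np.sqrt(s[2]+c@c)
tiles=[]
for cam in ['wrist','top']:
    im,_=grab_frame(cam); a=plan(im,cam,.071); g=cv2.cvtColor(a,cv2.COLOR_RGB2GRAY)
    pts=[]
    for k in range(0,360,2):
        if 165<k<195: continue
        t=np.radians(k); rr=np.arange(190,270); x=300-np.sin(t)*rr; y=300-np.cos(t)*rr
        pr=cv2.remap(g,x.astype(np.float32)[None],y.astype(np.float32)[None],1)[0].astype(float); i=np.argmin(np.diff(cv2.blur(pr[None],(3,1))[0])); pts.append((x[i],y[i]))
    pts=np.array(pts); c,r=fit((pts[:,1],pts[:,0])); e=abs(np.hypot(*(pts-c).T)-r)<3; c,r=fit((pts[e,1],pts[e,0]))
    W=C+(300-c[::-1])/2500; print(cam,'disc centre',W.round(4),'r mm',(r/2.5).round(1),e.sum())
    a2=plan(im,cam,.071,W); b2=plan(im,cam,.080,W)
    tiles.append(np.hstack([cv2.resize(z[490:590,240:360],(390,300),interpolation=cv2.INTER_CUBIC) for z in (a2,b2)]))
    for z in (a2,b2):
        q=cv2.cvtColor(z,cv2.COLOR_RGB2GRAY)
        for R_ in (205,215,222,250,258,265,272):
            t=np.radians(np.arange(166,195,.25)); pr=cv2.remap(q,(300-np.sin(t)*R_).astype(np.float32)[None],(300-np.cos(t)*R_).astype(np.float32)[None],1)[0].astype(int)
            D=np.degrees(t); m=(pr<110) if R_<230 else (pr>140)
            print(R_/2.5, (D[m].min(),D[m].max(),D[m].mean().round(1)) if m.any() else None)
save('z.png',np.vstack(tiles))
```

```text
wrist disc centre [ 0.5129 -0.0758] r mm 91.4 165
82.0 (np.float64(171.75), np.float64(184.25000000000003), np.float64(178.0))
86.0 (np.float64(171.5), np.float64(184.75), np.float64(178.1))
88.8 (np.float64(171.5), np.float64(185.0), np.float64(178.2))
100.0 (np.float64(179.0), np.float64(184.0), np.float64(181.5))
103.2 (np.float64(178.25), np.float64(183.25), np.float64(180.8))
106.0 (np.float64(177.5), np.float64(182.5), np.float64(180.0))
108.8 (np.float64(177.0), np.float64(182.25), np.float64(179.6))
82.0 (np.float64(174.25), np.float64(187.25), np.float64(180.8))
86.0 (np.float64(174.0), np.float64(187.5), np.float64(180.8))
88.8 (np.float64(173.5), np.float64(183.75), np.float64(178.6))
100.0 (np.float64(180.5), np.float64(185.5), np.float64(183.0))
103.2 (np.float64(179.75000000000003), np.float64(184.75), np.float64(182.2))
106.0 (np.float64(179.0), np.float64(184.25000000000003), np.float64(181.6))
108.8 (np.float64(179.0), np.float64(183.75), np.float64(181.4))
top disc centre [ 0.5153 -0.0741] r mm 92.3 165
82.0 (np.float64(172.75), np.float64(184.5), np.float64(178.6))
[... 201 characters left out ...]
2.5))
103.2 (np.float64(179.75000000000003), np.float64(185.5), np.float64(182.6))
106.0 (np.float64(179.75000000000003), np.float64(185.5), np.float64(182.6))
108.8 (np.float64(179.75000000000003), np.float64(185.5), np.float64(182.6))
82.0 (np.float64(172.25), np.float64(184.25000000000003), np.float64(178.2))
86.0 (np.float64(172.0), np.float64(184.5), np.float64(178.2))
88.8 (np.float64(172.0), np.float64(184.75), np.float64(178.4))
100.0 (np.float64(179.25), np.float64(185.0), np.float64(182.1))
103.2 (np.float64(179.25), np.float64(185.0), np.float64(182.1))
106.0 (np.float64(179.25), np.float64(185.25), np.float64(182.2))
108.8 (np.float64(179.5), np.float64(185.0), np.float64(182.2))
```

View pics/z.png

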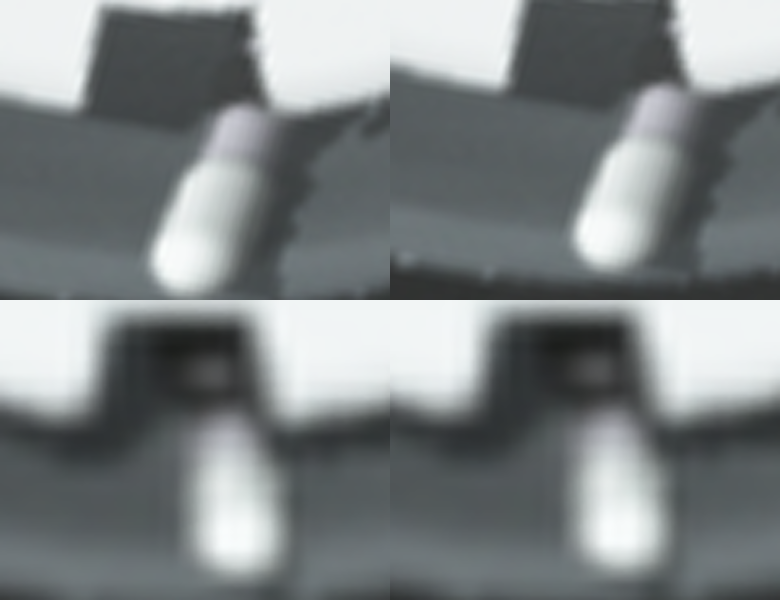

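Both cameras agree: the notch is at about 178.4°, the stem at about 181.9°, so about 3.5° remains. I'll push the rib now at 358.5° from its clockwise side.

Emit:
step_arm:
  steps:
    - [0, 0, 0, 6]
    - [0, 0, 0, 6]
    - [0, 0, 0, 0]

```text
time: 6.75
tool_pos: [0.4564, -0.2026, 0.2393]
tool_rot: [0.009, 0.982, -0.189, 0.023]
contact_force: [-0.1, 0.4, 0.3]
gripper_width: -0.002
```

Run:
```python
from h import *
go(.571,-.105,.12)
```

```text
pos [ 0.4564 -0.2026  0.2393] yaw -21.8 F [-0.1  0.4  0.3] t 6.75 tilt -0.9987
tool shift mm [  64.3 -134.1  121.5]
```

Emit:
step_arm:
  steps:
    - [21, -45, 0, 0]
    - [21, -45, 0, 0]
    - [21, -43, 0, 0]
    - [0, 0, 40, 0]
    - [0, 0, 40, 0]
    - [0, 0, 30, 0]
    - [0, 0, 0, 0]

```text
time: 7.45
tool_pos: [0.5761, -0.1008, 0.1308]
tool_rot: [0.01, 0.984, -0.177, 0.027]
contact_force: [-0.5, 0.0, -0.5]
gripper_width: 0.002
```

```bash
sed -i 's/\.514,-\.077\]/.514,-.076]/' h.py
python3 - <<'E'
from h import *
go(.571,-.105,.077);pol()
E
```

```text
pos [ 0.5761 -0.1008  0.1308] yaw -20.4 F [-0.5  0.  -0.5] t 7.45 tilt -0.9984
tool shift mm [-6.3  5.2 53.6]
pos [ 0.5761 -0.1008  0.1308] yaw -20.4 F [-0.5  0.  -0.5] t 7.45 tilt -0.9984
tool shift mm [-69.3  -1.1  49. ]
r 0.0669 ang -21.8
```

Emit:
step_arm:
  steps:
    - [-6, 7, 0, 0]
    - [0, 0, 28, 0]
    - [-1, 0, 22, 0]
    - [0, 0, 4, 0]
    - [0, 0, 0, 0]

```text
time: 7.95
tool_pos: [0.5732, -0.1095, 0.0853]
tool_rot: [0.011, 0.984, -0.174, 0.033]
contact_force: [0.0, -0.4, 0.1]
gripper_width: -0.0
```

Run:
```python
from h import *
go(.571,-.105,.077);pol()
```

```text
pos [ 0.5732 -0.1095  0.0853] yaw -20.1 F [ 0.  -0.4  0.1] t 7.95 tilt -0.9976
tool shift mm [-4.2 -3.5  8. ]
pos [ 0.5732 -0.1095  0.0853] yaw -20.1 F [ 0.  -0.4  0.1] t 7.95 tilt -0.9976
tool shift mm [-67.1 -10.2   2.6]
r 0.0681 ang -29.5
```

Emit:
step_arm:
  steps:
    - [-4, 0, 5, 0]
    - [0, 0, 5, 0]
    - [0, 0, 0, 0]

```text
time: 8.25
tool_pos: [0.5724, -0.1096, 0.0798]
tool_rot: [0.012, 0.984, -0.174, 0.037]
contact_force: [-0.3, -0.0, 0.0]
gripper_width: -0.0
```

Emit:
step_arm:
  steps:
    - [0, -5, 0, 0]
    - [0, -5, 0, 0]
    - [0, 0, 0, 0]

```text
time: 8.55
tool_pos: [0.5769, -0.0996, 0.0811]
tool_rot: [0.012, 0.984, -0.174, 0.038]
contact_force: [0.4, -0.0, 0.3]
gripper_width: -0.002
```

Run:
```python
from h import *
pol()
```

```text
pos [ 0.5769 -0.0996  0.0811] yaw -20.0 F [ 0.4 -0.   0.3] t 8.55 tilt -0.9969
tool shift mm [-66.9   0.3  -2.2]
r 0.0672 ang -20.6
```

Emit:
step_arm:
  steps:
    - [-2, -3, 3, 0]
    - [-1, -3, 1, 0]
    - [0, 0, 0, 0]

```text
time: 8.85
tool_pos: [0.5778, -0.0932, 0.0784]
tool_rot: [0.013, 0.984, -0.174, 0.039]
contact_force: [-0.1, -0.4, 2.2]
gripper_width: 0.001
```

```bash
cat >> h.py <<'E'
def rims(cam):
    im,_=grab_frame(cam); save('last_%s.png'%cam,im); return im
E
python3 - <<'E'
from h import *
pol(); rims('top')
im=plan(grab_frame('top')[0],'top',.071,(.5153,-.0741)); q=cv2.cvtColor(im,cv2.COLOR_RGB2GRAY)
for R_ in (205,215,222,258,265):
    t=np.radians(np.arange(166,195,.25)); pr=cv2.remap(q,(300-np.sin(t)*R_).astype(np.float32)[None],(300-np.cos(t)*R_).astype(np.float32)[None],1)[0].astype(int)
    D=np.degrees(t); m=(pr<110) if R_<230 else (pr>140); print(R_,D[m].min() if m.any() else 0,D[m].max() if m.any() else 0)
E
```

```text
pos [ 0.5778 -0.0932  0.0784] yaw -20.0 F [-0.1 -0.4  2.2] t 8.85 tilt -0.9966
tool shift mm [-65.3   6.6  -4.8]
r 0.066 ang -15.1
205 169.0 194.75
215 174.25 194.75
222 166.0 194.75
258 0 0
265 0 0
```

Emit:
step_arm:
  steps:
    - [0, 3, 0, 0]
    - [0, 0, -30, 0]
    - [0, 0, -50, 0]
    - [0, 0, -50, 0]
    - [-25, 40, -20, 0]
    - [-25, 45, 0, 0]
    - [-25, 45, 0, 0]
    - [0, 0, 0, 0]

```text
time: 9.75
tool_pos: [0.4473, -0.1874, 0.2239]
tool_rot: [0.012, 0.984, -0.172, 0.035]
contact_force: [0.3, -0.1, 0.3]
gripper_width: 0.002
```

```bash
cat > m.py <<'E'
from h import *
pol(); tiles=[]
for cam,W in (('wrist',(.5129,-.0758)),('top',(.5153,-.0741))):
    im,_=grab_frame(cam); a=plan(im,cam,.071,W); b=plan(im,cam,.08,W)
    for z,Rs,f in ((a,(205,215,222),lambda p:p<110),(b,(258,265),lambda p:p>140)):
        q=cv2.cvtColor(z,cv2.COLOR_RGB2GRAY)
        for R_ in Rs:
            t=np.radians(np.arange(166,195,.25)); pr=cv2.remap(q,(300-np.sin(t)*R_).astype(np.float32)[None],(300-np.cos(t)*R_).astype(np.float32)[None],1)[0].astype(int)
            D=np.degrees(t); m=f(pr); print(cam,R_/2.5,(D[m].min(),D[m].max(),((D[m].min()+D[m].max())/2)) if m.any() else None)
    tiles.append(cv2.resize(a,(400,400)))
save('m_%.2f.png'%state()['time'],np.hstack(tiles))
E
python3 m.py; ls pics
```

```text
pos [ 0.4473 -0.1874  0.2239] yaw -19.8 F [ 0.3 -0.1  0.3] t 9.75 tilt -0.9972
tool shift mm [  14.5 -128.3  145.8]
r 0.1299 ang -120.9
wrist 82.0 (np.float64(174.25), np.float64(187.25), np.float64(180.75))
wrist 86.0 (np.float64(174.0), np.float64(187.75), np.float64(180.875))
wrist 88.8 (np.float64(174.25), np.float64(188.25), np.float64(181.25))
wrist 103.2 (np.float64(178.75), np.float64(183.75), np.float64(181.25))
wrist 106.0 (np.float64(178.5), np.float64(183.5), np.float64(181.0))
top 82.0 (np.float64(176.0), np.float64(188.0), np.float64(182.0))
top 86.0 (np.float64(175.75), np.float64(188.0), np.float64(181.875))
top 88.8 (np.float64(175.5), np.float64(188.25), np.float64(181.875))
top 103.2 (np.float64(179.25), np.float64(185.0), np.float64(182.125))
top 106.0 (np.float64(179.25), np.float64(185.25), np.float64(182.25))
c2.png
crop.png
last_top.png
m_9.85.png
p3.png
p4.png
t2.png
t3.png
t4.png
top.png
w1.png
w2.png
z.png
```

Aligned: the two cameras give differences of 0.2–0.3°. Next I'll go over the hub and press.

Emit:
step_arm:
  steps:
    - [7, -45, 0, 0]
    - [7, -45, 0, 0]
    - [6, -38, 0, 0]
    - [0, 0, 45, 0]
    - [0, 0, 45, 0]
    - [0, 0, 0, 0]

```text
time: 10.45
tool_pos: [0.5244, -0.0647, 0.1313]
tool_rot: [0.01, 0.985, -0.168, 0.037]
contact_force: [-1.0, 0.1, -0.5]
gripper_width: 0.002
```

Run:
```python
from h import *
go(.514,-.076,.088)
```

```text
pos [ 0.5244 -0.0647  0.1313] yaw -19.3 F [-1.   0.1 -0.5] t 10.45 tilt -0.9971
tool shift mm [-9.3 13.8 42.8]
```

Emit:
step_arm:
  steps:
    - [-9, 14, 0, 0]
    - [0, 0, 20, 0]
    - [0, 0, 12, 0]
    - [0, 0, 0, 0]

```text
time: 10.85
tool_pos: [0.516, -0.0735, 0.1014]
tool_rot: [0.009, 0.986, -0.165, 0.037]
contact_force: [0.1, 0.5, 0.6]
gripper_width: -0.004
```

Run:
```python
from h import *
go(.514,-.076,.088)
```

```text
pos [ 0.516  -0.0735  0.1014] yaw -19.0 F [0.1 0.5 0.6] t 10.85 tilt -0.9971
tool shift mm [-2.1  3.  13.3]
```

Emit:
step_arm:
  steps:
    - [-2, 2, 8, 0]
    - [0, 0, 6, 0]
    - [0, 0, 4, 0]
    - [0, 0, 4, 0]
    - [0, 0, 4, 0]

```text
time: 11.35
tool_pos: [0.5175, -0.0756, 0.0796]
tool_rot: [0.009, 0.986, -0.165, 0.038]
contact_force: [-5.4, 1.2, 6.1]
gripper_width: 0.0
```

Emit:
step_arm:
  steps:
    - [-1, 0, 4, 0]
    - [-1, 0, 4, 0]
    - [0, 0, 4, 0]

```text
time: 11.65
tool_pos: [0.5178, -0.0756, 0.0761]
tool_rot: [0.009, 0.986, -0.165, 0.037]
contact_force: [-19.6, 4.9, 30.9]
gripper_width: 0.001
```

Emit:
step_arm:
  steps:
    - [-1, 0, 5, 0]
    - [0, 0, 4, 0]

```text
time: 11.85
tool_pos: [0.5177, -0.0756, 0.0761]
tool_rot: [0.01, 0.986, -0.164, 0.034]
contact_force: [-17.1, 3.8, 22.2]
gripper_width: -0.002
```

It's at the stop: the tip stays at z=0.0761 under 20–30 N. I'll withdraw and check.

Emit:
step_arm:
  steps:
    - [0, 0, -10, 0]
    - [0, 0, -40, 0]
    - [0, 0, -50, 0]
    - [0, 0, -50, 0]
    - [-15, 40, 0, 0]
    - [-15, 45, 0, 0]
    - [-15, 45, 0, 0]
    - [0, 0, 0, 0]

```text
time: 12.65
tool_pos: [0.4229, -0.1833, 0.2354]
tool_rot: [0.012, 0.986, -0.162, 0.039]
contact_force: [1.2, 0.1, 0.1]
gripper_width: -0.001
```

```bash
python3 m.py
python3 - <<'E'
from h import *
for cam in ('wrist','top'):
    K,T=T_of(cam); im,d=grab_frame(cam); P=cloud(d,K,T); r=np.hypot(P[...,0]-.514,P[...,1]+.076)
    m=(r<.02)&(d>0)&(P[...,2]<.12); print(cam,'dome z',np.median(P[m][:,2]).round(4),m.sum())
    m=(r>.125)&(r<.15)&(d>0)&(P[...,2]<.12); print(' tyre z',np.median(P[m][:,2]).round(4))
    th=np.degrees(np.arctan2(P[...,1]+.076,P[...,0]-.514))
    for a in range(-162,180,36):
        m=(r>.082)&(r<.089)&(abs(th-a)<8)&(d>0); print('  plate',a,np.median(P[m][:,2]).round(4) if m.any() else None)
E
ls pics/m_*
```

```text
pos [ 0.4229 -0.1833  0.2354] yaw -18.6 F [1.2 0.1 0.1] t 12.65 tilt -0.9967
tool shift mm [  39.6 -131.7  159.5]
r 0.1408 ang -130.3
wrist 82.0 (np.float64(177.0), np.float64(190.25), np.float64(183.625))
wrist 86.0 (np.float64(176.75), np.float64(190.5), np.float64(183.625))
wrist 88.8 (np.float64(166.0), np.float64(191.0), np.float64(178.5))
wrist 103.2 (np.float64(178.5), np.float64(183.5), np.float64(181.0))
wrist 106.0 (np.float64(178.25), np.float64(183.25), np.float64(180.75))
top 82.0 (np.float64(175.25000000000003), np.float64(187.25), np.float64(181.25))
top 86.0 (np.float64(175.25000000000003), np.float64(187.25), np.float64(181.25))
top 88.8 (np.float64(175.25000000000003), np.float64(187.25), np.float64(181.25))
top 103.2 (np.float64(179.25), np.float64(185.0), np.float64(182.125))
top 106.0 (np.float64(179.25), np.float64(185.25), np.float64(182.25))
wrist dome z 0.0755 1289
 tyre z 0.0846
  plate -162 0.0586
  plate -126 0.0585
  plate -90 0.0585
  plate -54 0.0584
  plate -18 0.0583
  plate 18 0.0583
  plate 54 0.0584
  plate 90 0.0583
  plate 126 0.0585
  plate 162 0.0585
top dome z 0.0765 232
 tyre z 0.0857
  plate -162 0.0645
  plate -126 0.531
  plate -90 0.0591
  plate -54 0.0581
  plate -18 0.059
  plate 18 0.0603
  plate 54 0.0604
  plate 90 0.0598
  plate 126 0.0588
  plate 162 0.0602
pics/m_12.75.png
pics/m_9.85.png
```

View pics/m_12.75.png

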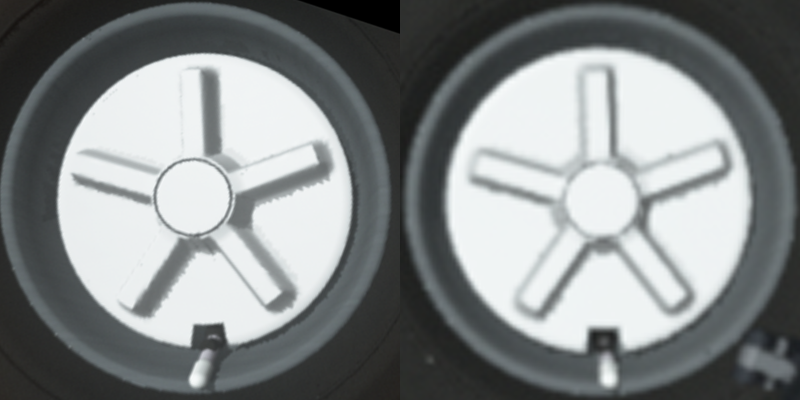

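The stem comes up through the notch in both views. The cover is level, and its dome measures 75.5–76.5 mm, which is home. The hand is clear at z=0.235.

```bash
python3 -c "
from plant import *
print(job_done())"
```

```text
the job is handed in; nothing more can be done
None
```

The cover is fully home with the valve stem standing in its notch, and I handed the job in at about 13 s of the 54 s allowed.

- **Turning:** I pushed the cover about 49° counter-clockwise with the shut fingertips against its ribs. A check partway showed it 3.5° short, so I gave it one small extra push. The two cameras then put the notch within 0.3° of the stem.
- **Pressing:** I pressed on the dome until it stopped. It held at z = 76 mm under 20–30 N, well below the wrist limit.
- **Last checks:** The dome measured 75.5 mm (wrist camera) and 76.5 mm (top camera), against 76 mm when home. The wrist camera showed the plate level at 58–59 mm all round. The hand was clear, with the tool tip about 235 mm above the shelf.

**Checks that disagreed:** After pressing, my angle script's fixed 71 mm plane no longer matched the lowered plate. The wrist view then read about 2.7° of apparent offset and the top view about 0.9° the other way. I put this down to parallax, since both pictures show the stem coming up inside the notch. A few top-camera plate heights were also off: 64.5 mm at one spot, and a bad reading where the arm was probably in the way.

I moved well above the other objects on the shelf but did not re-measure their positions at the end.

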